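Turn a keyed roller key-up and clip it into its stand

TASK

Roll the steel roller along the counter, without lifting it, until the key on its spindle lies straight up; only then pick it up. Lay it in the grey stand with its keyed end at the sprung-jaw end, and press it down past the jaw until both ends are fully home in the forks and the jaw has closed over it, key still straight up, and let go. Leave the two cartons, the spray can and the belt pulley where they are.

Things in the scene. Friction and masses are not known exactly. Their poses are not given: they have to be found in the camera images.
- roller: Loose steel roller lying on the counter, 176 mm long, 0.46 kg. Origin: on its axis, mid-drum; x along the axis to the keyed end; y, z turn as it rolls and do not tell where the key is. Drum 34 mm diameter, x = -48 to 48 mm (grip and roll it here). Plain 18 mm journal x = -78 to -48 mm; keyed 18 mm spindle x = 48 to 98 mm, clamped rigidly in the drum at any angle.
- key (a point): Middle of the outer face of the key: a dark block 24 mm long, 8 mm wide, standing 6 mm proud of the spindle (15 mm from the axis, so it clears the counter as the drum rolls), 84 mm along the axis from roller. x = along the axis to the keyed end, z = radially outward through the key (up when the key lies on top).
- stand: Fixed grey stand. Origin: centre of the underside of its base plate (170 x 70 x 8 mm); x along its two forks, at x = -60 and +60 mm, 14 mm thick: saddle 39 mm above the counter, slot 20 mm wide for the journals, flaring above 56 mm to a 74 mm high top. The fork at x = +60 mm has a fixed prong on +y and the dark sprung jaw on -y; the keyed end belongs there.
- seat (a point): On the stand: where roller must come to lie, 48 mm above the counter midway between the forks; axes parallel to the stand's (roller x along seat x).
- jaw (a joint): Sprung jaw of the fork at x = +60 mm, hinged 14 mm above the counter: 0 = closed, grows to 0.5 rad as it swings outward (to the stand's -y). A journal needs about 0.1 rad to pass; pressing past takes roughly 5 to 15 N. Its nose is 59 mm above the counter, its sloping lead-in reaches to 82 mm.
- carton_wide: Part carton 102 x 56 x 41 mm, origin at the centre of its underside, x along its length. Bystander, stands beside the roller's path, in front of or behind it.
- carton_flat: Part carton 112 x 51 x 36 mm, origin at the centre of its underside, x along its length. Bystander, stands beside the roller's path, on the other side from the wide carton.
- spray_can: Standing spray can, 67 mm diameter, 205 mm high, origin at the centre of its underside. Bystander.
- pulley: Black V-belt pulley lying flat, 86 mm diameter, 32 mm high, origin at the centre of its underside. Bystander.
Mind the look-alikes: they are no part of the job. Of the things that look like the roller, the larger one is meant.

How it is judged:
By the outcome, as a careful person would: the job done as asked, in the order asked, and still so for the second after the job is handed in, with the robot touching nothing.
It also fails if it takes over 51 s, if anything falls off the work surface, if the arm or the gripper's body presses on something with over 40 N, if the wrist force passes 120 N, or if a joint passes its speed limit or range.

ROBOT

A 6-joint arm with a two-finger parallel gripper is mounted at the origin on a cart in front of the work surface, level with it; the furniture and walls round the work are solid. World frame = base frame: x ahead of the robot, y to its left, z up, the work surface at z = 0. Lengths are in m, angles in rad, forces in N, time in s.
With the tool pointing down it reaches from about 0.35 to 0.875 m from the base axis. Payload 4.2 kg.
Tool frame: the origin (TCP) lies at the centre of the arm's flange, where the gripper is bolted on; the fingertips stand nose_length ahead of it and the grasp point (between the pads) lies 164 mm ahead of it (nose_length is the distance from the TCP to the fingertips, in m); z points along the fingers, y is the line along which they close (so a half turn about z gives the same grasp; the last joint's range is limited). The gripper opens to 87 mm and grips with 3 to 60 N. Pads are 19 mm wide; open, the fingers measure 117 mm over their backs; the gripper's body (75 mm by 190 mm) begins 51 mm behind the grasp point.
Start: joints at [0.259, 0.385, 0.008, 0, -1.194, -0.259], TCP at [0.625, 0, 0.405] pointing down, gripper open.
Joint ranges: [-3.14, 3.14], [-1.21, 2.06], [-1.07, 1.41], [-3.16, 2.05], [-2.99, -0.16], [-3.1, 3.1]. Speed limits (rad/s): [2.79, 2.79, 3.14, 3.14, 3.14, 3.14].

INTERFACE

Orientations are given as a unit quaternion [w, x, y, z].
In Python, from workcell import * gives the robot as it stands.
- The arm moves only by the tool move_arm, never from a script. Its argument "plan" is a list of rows, each a list of 3 entries, a list of its own where there are three numbers: the closure, from -1 (fully open) to 1 (shut), then the shift along the tool's x, y, z in cm, then the turn about the tool's z in rad. In form: [[hand, [dx, dy, dz], spin], ...]. A call has 1 to 20 rows; each row is the pose to reach, as a shift and turn from the pose commanded when the call began, along the tool's axes at that moment; what a row does not reach only later rows make up. A row lasts 1/10 s, in which the tool goes at most 50 mm and 8.59 degrees, less where a joint would pass 70% of its speed; a pose out of reach is approached as far as the arm can. A call with a gripper value outside its range is refused whole. The fingers move at their own pace and stop on an object; "squeeze" is the grip in N (left out, the last holds). Time passes only in rows, so rows that repeat a pose let the fingers close. It gives the time, the measured TCP pose, the force, the opening and the grip force at its end, in the units of the state.
- sense(): the state, without advancing time (a new reading comes with each control period).
- capture(name): name is "scene" or "side" or "wrist"; returns a dict with "pixels" (420x560x3 uint8, red, green, blue), "depth" (420x560 float32, m along the optical axis (not along the pixel's ray), 0 where there is no reading), "fx", "fy", "cx", "cy" (pixels), "dist_coeffs" ([k1, k2, p1, p2, k3] as OpenCV has them; the pictures are not rectified), "R" (3x3) and "t" (3): a world point X has camera coordinates R X + t; the wrist camera has in their place "tool_from_camera" (4x4, takes a point from camera to tool coordinates, whose origin is the TCP and whose axes are the flange's). Camera axes: x right, y down, z forward; pixel columns grow to the right and rows downward; lengths in m; the calibration is good to about 2 mm. A picture is of the moment at which its call begins: read the wrist's pose just before it.
- hand_in(): hands the job in; it is judged then, once.
Trained networks look in a picture, given as the dict that the camera call returned (one of the last four; its "shot" number tells which), for a name from the list of things; names that differ only in an ending like _2 or _b are one class to them, and where a whole thing is asked for, a point or a joint stands for the part that bears it (a point fixed in the world has none). Each returns a list of dicts, best first, with "confidence" (0 to 1); they miss things now and then, are a little off and sometimes report something else, mostly with a low value. They report only what shows in the picture. A call takes as long as a camera call. They do not tell look-alikes from the thing itself.
- outline_of(picture, label): "pixels" (420x560 bool, what is visible of it) and "bbox" ([centre column, centre row, width, height] in pixels, round what is visible of it).
The state is a dict: "t": time; "joint_pos": joint angles; "dq": joint speeds; "tau": joint torques, N m; "tcp_pos": TCP position; "ee_rot": TCP orientation; "wrist_force": force on the tool from outside, world axes, zero at the start; "moment": the same for the moment, N m; "width": opening from 0.0 (shut) to 1.0 (fully open); "grasp_force": force on a finger pad.
Only numpy, scipy, OpenCV 4.12 (cv2) and the standard library are available. Lean on these libraries where they do the work, as an engineer would, in place of code of your own. Each camera call takes 0.05 s, during which the arm holds its last target. There are 200 camera calls.

## Working session

There is one attempt and no reset: what is moved stays moved. The work goes in short steps, Python scripts to look and compute and a tool call to move; the robot and the scene stay as the last step left them, time stands still between calls to the robot, and variables do not carry over. Pictures are saved under pics/ and viewed, at most 13 in all, crops included, and the job is handed in when it is done.

Besides the shell and the picture viewer there is one more tool, called after "Call:" as name(argument=value, ...) on one line, values as JSON. move_arm: Moves the arm, as the interface text tells. Its arguments: {"type":"object","properties":{"plan":{"type":"array","items":{"type":"array"}},"squeeze":{"type":"number"}},"required":["plan"]}

```bash
mkdir -p pics; ls; cat > h.py <<'E'
import numpy as np, cv2, json
from workcell import *
from scipy.spatial.transform import Rotation as Ro
def save(p,n,crop=None,s=1):
    im=p["pixels"][:,:,::-1]
    if crop: im=im[crop[1]:crop[3],crop[0]:crop[2]]
    cv2.imwrite(f"pics/{n}.png",cv2.resize(im,None,fx=s,fy=s,interpolation=cv2.INTER_CUBIC))
def pose(p,s=None):
    "world_from_camera R,t"
    if "R" in p and p.get("R") is not None:
        R=np.array(p["R"]);t=np.array(p["t"]);return R.T,-R.T@t
    T=np.array(p["tool_from_camera"]);q=s["ee_rot"]
    W=Ro.from_quat([q[1],q[2],q[3],q[0]]).as_matrix()
    return W@T[:3,:3],W@T[:3,3]+np.array(s["tcp_pos"])
def rays(p,uv):
    K=np.array([[p["fx"],0,p["cx"]],[0,p["fy"],p["cy"]],[0,0,1]])
    u=cv2.undistortPoints(np.array(uv,float).reshape(-1,1,2),K,np.array(p["dist_coeffs"],float)).reshape(-1,2)
    return np.c_[u,np.ones(len(u))]
def pts(p,uv,s=None):
    uv=np.array(uv).reshape(-1,2);d=p["depth"][uv[:,1].astype(int),uv[:,0].astype(int)]
    R,t=pose(p,s);return (rays(p,uv)*d[:,None])@R.T+t
def cloud(p,mask,s=None):
    v,u=np.nonzero(mask&(p["depth"]>0));return pts(p,np.c_[u,v],s)
def onplane(p,uv,z,s=None):
    R,t=pose(p,s);r=rays(p,uv)@R.T;return t+r*((z-t[2])/r[:,2])[:,None]
E
python3 - <<'E'
from h import *
s=sense();print(s)
for c in("scene","side","wrist"):
    p=capture(c);save(p,c+"0")
    for l in("roller","stand","carton_wide","carton_flat","spray_can","pulley","key","jaw"):
        for o in outline_of(p,l):
            if o["confidence"]>.3:
                c3=cloud(p,o["pixels"],s);
                print(c,l,round(o["confidence"],2),np.round(o["bbox"]),np.round(np.median(c3,0),3) if len(c3) else None)
E
cd pics; python3 -c "
import cv2,numpy as np
a=[cv2.imread(f'{c}0.png') for c in('scene','side')]
cv2.imwrite('a.png',cv2.resize(np.vstack(a),None,fx=.7,fy=.7))"
```

```text
pics
{'t': 0.0, 'joint_pos': array([ 2.58599739e-01,  3.85545922e-01,  6.62558266e-03, -4.97080813e-04,
       -1.19404490e+00, -2.58591177e-01]), 'dq': array([ 6.11073974e-04,  3.78814232e-04, -1.16501818e-03,  1.33765360e-03,
        6.98579446e-05,  7.76179556e-04]), 'tau': array([ 5.69075401e-04, -3.90661991e+01,  1.87403029e+01,  4.22001421e+00,
        1.09914420e-02, -1.81494070e-04]), 'tcp_pos': array([6.24785927e-01, 3.32564722e-05, 4.03665796e-01]), 'ee_rot': array([-0.00082128, -0.70704454,  0.70716815,  0.00074492]), 'wrist_force': array([-0.3970699 , -0.03365348, -0.26024792]), 'moment': array([ 0.00343377,  0.03227053, -0.01257864]), 'grasp_force': 0.0, 'width': 0.9980912266112959}
scene roller 0.67 [190. 171.  26.  20.] [0.463 0.711 0.019]
scene stand 0.85 [350. 308.  64.  77.] [ 0.534 -0.05   0.009]
scene carton_wide 0.91 [314. 208.  39.  35.] [0.696 0.293 0.038]
scene carton_flat 0.69 [238. 247.  38.  38.] [0.42  0.281 0.034]
scene spray_can 0.75 [347. 232.  27.  53.] [0.642 0.1   0.082]
scene pulley 0.67 [286. 279.  33.  30.] [0.469 0.119 0.02 ]
scene key 0.6 [256. 
[... 355 characters left out ...]
. 212.  14.  24.] [0.682 0.304 0.026]
side carton_flat 0.56 [325. 240.  34.  35.] [0.418 0.319 0.033]
side spray_can 0.77 [282. 166.  16.  61.] [0.656 0.141 0.102]
side spray_can 0.48 [248. 214.  13.  25.] [0.682 0.303 0.025]
side jaw 0.55 [281. 166.  15.  59.] [0.655 0.142 0.107]
side jaw 0.46 [323. 175.  -1.  18.] [0.553 0.023 0.052]
wrist stand 0.76 [367. 143.  81. 160.] [ 0.541 -0.047  0.007]
wrist spray_can 0.63 [232. 297.  83.  95.] [0.665 0.089 0.135]
wrist spray_can 0.5 [365. 142.  83. 160.] [ 0.541 -0.047  0.007]
wrist pulley 0.7 [405. 280.  64.  64.] [0.468 0.093 0.019]
wrist key 0.63 [233. 294.  81.  98.] [0.665 0.089 0.134]
wrist jaw 0.71 [349. 206.  20.  32.] [0.558 0.017 0.059]
```

View pics/scene0.png

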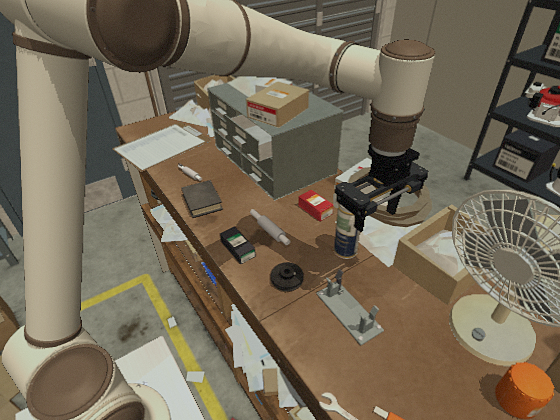

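View pics/wrist0.png

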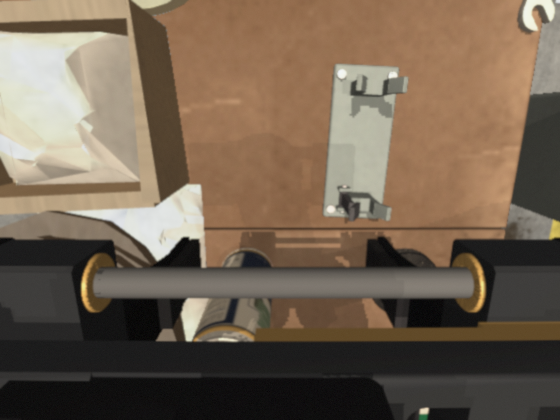

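Candidates for the roller: the large cylinder at scene (268,228), the small one at (190,171). I choose the larger; a close crop will check it.

```bash
python3 - <<'E'
from h import *
p=capture("scene");q=capture("side")
a=cv2.resize(p["pixels"][190:260,230:310],(640,560),interpolation=cv2.INTER_CUBIC)[:, :,::-1]
b=cv2.resize(q["pixels"][195:265,250:330],(640,560),interpolation=cv2.INTER_CUBIC)[:, :,::-1]
cv2.imwrite("pics/c1.png",cv2.resize(np.hstack([a,b]),(800,350)))
for n,c in(("scene",p),("side",q)):
    o=outline_of(c,"roller")
    for k in o: 
        x=cloud(c,k["pixels"]);print(n,k["confidence"],np.round(k["bbox"]),np.round(x.min(0),3),np.round(x.max(0),3))
    # all points with height in roller area
    P=cloud(c,np.ones((420,560),bool))
    m=(P[:,2]>.012)&(P[:,2]<.06)&(abs(P[:,0]-.53)<.08)&(abs(P[:,1]-.34)<.14)
    Q=P[m];
    for y in np.arange(.2,.48,.01):
        S=Q[abs(Q[:,1]-y)<.005]
        if len(S): print(n,round(y,2),len(S),np.round(S.min(0),3)[[0,2]],np.round(S.max(0),3)[[0,2]])
    print(pose(c)[1])
E
```

```text
scene 0.9 [269. 224.  40.  37.] [ 0.519  0.221 -0.003] [0.572 0.398 0.037]
scene 0.42 [189. 172.  25.  16.] [ 0.447  0.658 -0.002] [0.479 0.789 0.026]
scene 0.22 18 [0.537 0.014] [0.553 0.027]
scene 0.23 20 [0.534 0.015] [0.553 0.029]
scene 0.24 18 [0.533 0.015] [0.549 0.028]
scene 0.25 46 [0.524 0.013] [0.555 0.036]
scene 0.26 36 [0.524 0.016] [0.557 0.037]
scene 0.27 32 [0.524 0.016] [0.552 0.037]
scene 0.28 30 [0.524 0.017] [0.551 0.037]
scene 0.29 32 [0.523 0.013] [0.554 0.035]
scene 0.3 25 [0.522 0.014] [0.549 0.035]
scene 0.31 35 [0.521 0.015] [0.55  0.037]
scene 0.32 24 [0.521 0.014] [0.55  0.037]
scene 0.33 35 [0.519 0.013] [0.551 0.036]
scene 0.34 28 [0.519 0.014] [0.547 0.037]
scene 0.35 8 [0.52  0.013] [0.543 0.035]
scene 0.36 14 [0.526 0.013] [0.54  0.027]
scene 0.37 15 [0.525 0.014] [0.541 0.026]
scene 0.38 14 [0.524 0.015] [0.538 0.03 ]
scene 0.39 14 [0.524 0.016] [0.538 0.027]
scene 0.4 4 [0.526 0.021] [0.535 0.026]
[ 0.10954629 -0.40920575  0.7797112 ]
side 0.65 [229. 344.  20.  47.] [ 0.447  0.653 -0.004] [0.495 0.781 0.027]
side 0.64 [289. 231.  27.  37.] [ 0.519  0.206 -0.004] [0.566 0.4   0.036]
side 0.22 2 [0.541 0.02 ] [0.543 0.023]
side 0.23 16 [0.534 0.013] [0.549 0.027]
side 0.24 7 [0.534 0.023] [0.546 0.026]
side 0.25 10 [0.525 0.015] [0.552 0.033]
side 0.26 23 [0.524 0.012] [0.552 0.034]
side 0.27 23 [0.523 0.013] [0.555 0.034]
side 0.28 30 [0.45  0.012] [0.55  0.034]
side 0.29 26 [0.522 0.015] [0.553 0.035]
side 0.3 27 [0.521 0.012] [0.552 0.034]
side 0.31 26 [0.52  0.013] [0.55  0.034]
side 0.32 28 [0.521 0.012] [0.547 0.034]
side 0.33 31 [0.519 0.012] [0.549 0.034]
side 0.34 27 [0.519 0.017] [0.545 0.033]
side 0.35 49 [0.52  0.012] [0.552 0.036]
side 0.36 16 [0.524 0.016] [0.538 0.026]
side 0.37 16 [0.525 0.014] [0.541 0.026]
side 0.38 17 [0.524 0.013] [0.537 0.026]
side 0.39 17 [0.524 0.016] [0.541 0.027]
side 0.4 20 [0.524 0.012] [0.539 0.027]
[0.09552225 1.13553462 0.73724711]
```

View pics/c1.png

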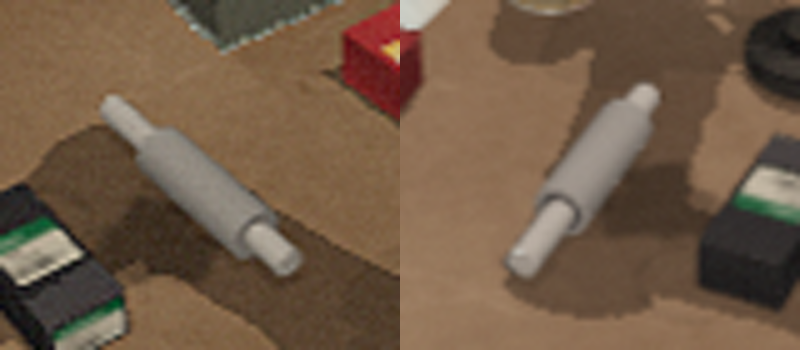

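The crop confirms the choice. The larger roller, at scene (268,228), has its drum at y 0.25–0.35. The longer spindle end is on +y, at crop (105,100), so that is the keyed end. The key is hidden from both cameras, so it must be on the +x or lower side. The smaller look-alike is at (190,171).

```bash
python3 - <<'E'
from h import *
s=sense()
P={c:capture(c) for c in("scene","side","wrist")}
w=P["wrist"];print(w["fx"],w["cx"],w["cy"],w["dist_coeffs"]);print(np.round(w["tool_from_camera"],3))
A=[cloud(P[c],np.ones((420,560),bool),s) for c in P]
for n,a in zip(P,A):
    m=(abs(a[:,0]-.625)<.08)&(abs(a[:,1])<.03)&(a[:,2]>.19)&(a[:,2]<.3)
    b=a[m];print(n,"tips",len(b),np.round(np.sort(b[:,2])[:12],3))
    for nm,(x,y,zl,zh) in dict(flat=(.42,.3,.030,.042),wide=(.69,.3,.035,.048)).items():
        b=a[(abs(a[:,0]-x)<.075)&(abs(a[:,1]-y)<.11)&(a[:,2]>zl)&(a[:,2]<zh)]
        if len(b)>15:
            r=cv2.minAreaRect(b[:,:2].astype(np.float32));print(n,nm,len(b),np.round(r[0],3),np.round(r[1],3),r[2],np.round(b.min(0),3),np.round(b.max(0),3))
    # stand base plate top z~.008, forks
    b=a[(abs(a[:,0]-.53)<.06)&(abs(a[:,1]+.045)<.12)&(a[:,2]>.0055)&(a[:,2]<.013)]
    r=cv2.minAreaRect(b[:,:2].astype(np.float32));print(n,"plate",len(b),np.round(r[0],3),np.round(r[1],3),r[2])
    b=a[(abs(a[:,0]-.53)<.06)&(abs(a[:,1]+.045)<.12)&(a[:,2]>.03)&(a[:,2]<.09)]
    for lab,m in(("jawend",b[:,1]>-.045),("far",b[:,1]<=-.045)):
        c=b[m]
        for l2,mm in (("hi x",c[:,0]>.533),("lo x",c[:,0]<=.533)):
            d=c[mm]
            if len(d)>5: print(n,lab,l2,len(d),np.round(np.percentile(d,[3,50,97],axis=0),3).tolist())
x=w
o=outline_of(w,"stand")[0]["pixels"]
v,u=np.nonzero(o);X=onplane(w,np.c_[u,v],.008,s);r=cv2.minAreaRect(X[:,:2].astype(np.float32));print("mask plate",r)
# roller axis fit
for c in("scene","side"):
    a=cloud(P[c],np.ones((420,560),bool));b=a[(abs(a[:,0]-.535)<.03)&(abs(a[:,1]-.3)<.06)&(a[:,2]>.014)]
    from scipy.optimize import least_squares
    f=lambda p:np.hypot((b[:,0]-p[0]-p[1]*(b[:,1]-.3))/np.sqrt(1+p[1]**2),b[:,2]-p[2])-.017
    print(c,least_squares(f,[.535,-.07,.017],loss="soft_l1",f_scale=.002).x,"x .3")
E
```

```text
332.0258181092263 283.01645122797083 206.0897813181773 [-0.01414235  0.          0.          0.          0.        ]
[[ 0.    -0.966 -0.259  0.07 ]
 [ 1.     0.     0.001 -0.   ]
 [-0.    -0.259  0.966  0.02 ]
 [ 0.     0.     0.     1.   ]]
scene tips 360 [0.223 0.223 0.223 0.224 0.224 0.224 0.224 0.224 0.224 0.224 0.225 0.225]
scene flat 535 [0.424 0.297] [0.051 0.114] 1.2717289924621582 [0.397 0.241 0.03 ] [0.45  0.355 0.039]
scene wide 395 [0.721 0.308] [0.082 0.104] 4.86699104309082 [0.677 0.254 0.035] [0.765 0.36  0.044]
scene plate 1397 [ 0.538 -0.041] [0.172 0.072] 89.70722961425781
scene jawend hi x 122 [[0.535, 0.012, 0.032], [0.551, 0.016, 0.051], [0.557, 0.026, 0.081]]
scene jawend lo x 61 [[0.519, 0.013, 0.031], [0.525, 0.018, 0.051], [0.53, 0.027, 0.074]]
scene far hi x 132 [[0.536, -0.108, 0.032], [0.548, -0.103, 0.053], [0.557, -0.095, 0.075]]
scene far lo x 77 [[0.515, -0.107, 0.031], [0.522, -0.103, 0.048], [0.531, -0.094, 0.074]]
side tips 211 [0.222 0.222 0.224 0.225 0.225 0.226 0.226 0.226 0.227 0.227 0.227 0.227]
side flat 426 [0.425 0.298] [0.049 0.115] 2.06994
[... 703 characters left out ...]
.3963046073913574 [0.435 0.297 0.03 ] [0.452 0.322 0.037]
wrist plate 7619 [ 0.541 -0.039] [0.17 0.07] 87.55110168457031
wrist jawend hi x 509 [[0.533, 0.013, 0.032], [0.554, 0.018, 0.048], [0.562, 0.027, 0.081]]
wrist jawend lo x 311 [[0.521, 0.014, 0.039], [0.528, 0.02, 0.065], [0.533, 0.028, 0.074]]
wrist far hi x 398 [[0.534, -0.106, 0.033], [0.55, -0.099, 0.04], [0.56, -0.093, 0.074]]
wrist far lo x 498 [[0.516, -0.105, 0.038], [0.525, -0.098, 0.061], [0.532, -0.092, 0.074]]
mask plate ((0.5356633067131042, -0.037127502262592316), (0.17366079986095428, 0.0811016783118248), 87.45663452148438)
scene [ 0.5396525  -0.08159276  0.01652313] x .3
side [ 0.53855772 -0.05919945  0.01516631] x .3
```

```bash
python3 - <<'E'
from h import *
A=np.vstack([cloud(capture(c),np.ones((420,560),bool)) for c in("scene","side")])
A=A[(A[:,2]>.06)&(A[:,2]<.5)]
for x in np.arange(.35,1.01,.05):
    r=[]
    for y in np.arange(.15,.75,.05):
        m=(abs(A[:,0]-x)<.025)&(abs(A[:,1]-y)<.025);r.append(int(1000*np.percentile(A[m,2],98)) if m.sum()>3 else 0)
    print(round(x,2),r)
E
```

```text
0.35 [0, 0, 0, 0, 0, 0, 0, 0, 0, 0, 0, 0]
0.4 [0, 0, 0, 0, 0, 0, 0, 0, 0, 0, 0, 0]
0.45 [0, 0, 0, 0, 0, 0, 0, 0, 0, 0, 0, 0]
0.5 [0, 0, 0, 0, 0, 0, 0, 0, 0, 0, 0, 0]
0.55 [499, 499, 0, 0, 0, 0, 0, 199, 198, 0, 0, 0]
0.6 [0, 499, 0, 0, 0, 231, 234, 234, 293, 233, 232, 199]
0.65 [186, 0, 0, 0, 0, 240, 305, 306, 305, 241, 241, 241]
0.7 [179, 168, 0, 0, 0, 239, 305, 307, 307, 304, 294, 274]
0.75 [165, 168, 143, 111, 0, 239, 305, 307, 307, 305, 297, 294]
0.8 [0, 164, 160, 112, 0, 239, 242, 305, 305, 303, 298, 303]
0.85 [0, 159, 155, 113, 0, 239, 242, 242, 242, 0, 296, 299]
0.9 [148, 154, 0, 111, 0, 239, 242, 242, 242, 241, 242, 241]
0.95 [0, 0, 0, 0, 0, 0, 0, 0, 0, 0, 0, 0]
1.0 [0, 0, 0, 0, 0, 0, 0, 0, 0, 0, 0, 0]
```

Call:
move_arm(plan=[[-1,[0,0,-4],0.15],[-1,[0,0,-4],0.3]])

```text
t: 2.05
tcp_pos: [0.6258, -0.0001, 0.4503]
ee_rot: [0.004, -0.591, 0.806, -0.003]
wrist_force: [-0.0, 0.0, 0.9]
width: 0.997
grasp_force: 0.0
```

Call:
move_arm(plan=[[-1,[-5,3.3,0],0.15],[-1,[-10,6.6,0],0.3],[-1,[-15,9.9,0],0.45],[-1,[-20,13.3,0],0.6],[-1,[-25.2,16.7,2],0.75],[-1,[-25.2,16.7,5],0.9],[-1,[-25.2,16.7,8],1.05],[-1,[-25.2,16.7,10],1.2],[-1,[-25.2,16.7,10],1.35],[-1,[-25.2,16.7,10],1.5],[-1,[-25.2,16.7,10],1.65],[-1,[-25.2,16.7,10],1.8],[-1,[-25.2,16.7,10],1.95],[-1,[-25.2,16.7,10],2.1],[-1,[-25.2,16.7,10],2.25],[-1,[-25.2,16.7,10],2.4],[-1,[-25.2,16.7,10],2.55],[-1,[-25.2,16.7,10],2.7],[-1,[-25.2,16.7,10],2.77]])

```text
t: 3.95
tcp_pos: [0.5801, 0.1926, 0.3136]
ee_rot: [-0.083, 0.526, 0.844, 0.068]
wrist_force: [-0.5, 0.6, -0.5]
width: 1.004
grasp_force: 0.0
```

```bash
python3 - <<'E'
from h import *
s=sense();print(s["t"],s["joint_pos"],s["tcp_pos"],s["ee_rot"])
p=capture("wrist");save(p,"w1")
for k in outline_of(p,"key"): print(k["confidence"],k["bbox"])
for k in outline_of(p,"roller"):
    x=cloud(p,k["pixels"],s);print(k["confidence"],k["bbox"],x.min(0),x.max(0))
E
```

```text
3.95 [ 0.53308302  0.44020693 -0.06077845 -0.24576468 -1.03863398 -3.09630363] [0.58006216 0.19255392 0.3135774 ] [-0.08335806  0.52568842  0.84383242  0.0681906 ]
0.9 [320.4, 62.8, 42.5, 55.5]
0.88 [293.3, 131.2, 96.2, 198.5] [ 0.52217753  0.21980648 -0.00179263] [0.56075347 0.40471306 0.03553922]
```

View pics/w1.png

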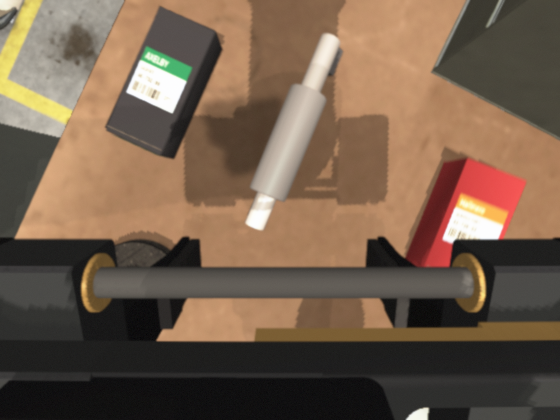

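The wrist view shows the roller from (328,40) to (258,222). The dark key is a sliver on its right (+x) side at about (335,62), so it is roughly sideways. The last joint reached its limit on this turn, so I must turn the other way. First I will measure the key angle from this picture.

```bash
cat >> h.py <<'E'
from scipy.optimize import least_squares
def axisfit(P,x0=.539,y0=.30):
    b=P[(abs(P[:,0]-x0)<.035)&(abs(P[:,1]-y0)<.045)&(P[:,2]>.014)&(P[:,2]<.05)]
    f=lambda p:np.hypot((b[:,0]-p[0]-p[1]*(b[:,1]-y0))/np.sqrt(1+p[1]**2),b[:,2]-p[2])-.017
    return least_squares(f,[x0,-.07,.017],loss="soft_l1",f_scale=.001).x
def frame(P,a,y0):
    "axial, lateral(+x), height about axis"
    d=np.array([a[1],1,0])/np.hypot(a[1],1);n=np.array([d[1],-d[0],0])
    Q=P-np.array([a[0],y0,a[2]]);return np.c_[Q@d,Q@n,Q[:,2]]
E
python3 - <<'E'
from h import *
s=sense();p=capture("wrist")
P=cloud(p,np.ones((420,560),bool),s);a=axisfit(P);print("axis",a)
v,u=np.mgrid[25:235,230:350];v=v.ravel();u=u.ravel()
X=pts(p,np.c_[u,v],s);F=frame(X,a,.30);g=p["pixels"][v,u].mean(1)
m=(F[:,2]>-.012)&(abs(F[:,1])<.03);print("ends",F[m,0].min(),F[m,0].max())
for lo in np.arange(-.09,.11,.01):
    k=m&(abs(F[:,0]-lo-.005)<.005)
    if k.any():print(round(lo,3),k.sum(),np.round([F[k,1].min(),F[k,1].max(),F[k,2].max()],4))
k=m&(g<90)&(F[:,0]>.05)&(F[:,2]>-.017+.004)
for r,c in zip(F[k],np.c_[u,v,g][k]): 
    if np.random.rand()<.4: print(np.round(r*1000,1),c.astype(int),round(np.degrees(np.arctan2(r[1],r[2]))))
E
```

```text
axis [ 0.54136037 -0.07596331  0.01654652]
ends -0.07703810342912615 0.0998628005456417
-0.08 162 [-0.0093  0.0084  0.011 ]
-0.07 239 [-0.0093  0.0086  0.011 ]
-0.06 237 [-0.0091  0.0087  0.011 ]
-0.05 498 [-0.0168  0.0163  0.292 ]
-0.04 459 [-0.0167  0.0165  0.0186]
-0.03 463 [-0.0165  0.0165  0.0184]
-0.02 456 [-0.0165  0.0167  0.0184]
-0.01 465 [-0.0164  0.0167  0.0189]
-0.0 460 [-0.0164  0.0168  0.0184]
0.01 453 [-0.0162  0.0161  0.0189]
0.02 458 [-0.016   0.0163  0.0187]
0.03 451 [-0.0161  0.0162  0.0188]
0.04 388 [-0.0161  0.0164  0.0191]
0.05 215 [-0.009   0.0089  0.0106]
0.06 251 [-0.009   0.0089  0.0108]
0.07 309 [-0.0089  0.014   0.0106]
0.08 308 [-0.0088  0.0142  0.0108]
0.09 266 [-0.0087  0.0142  0.0115]
[90.9 10.7 -3.1] [338  52  85] 106
[87.8 10.9 -2.1] [337  55  84] 101
[87.8 11.2 -3.9] [337  56  82] 109
[86.7 11.5 -3.2] [337  57  81] 106
[84.9 12.2 -2.9] [337  59  80] 104
[85.6 13.  -3.8] [338  59  88] 106
[84.9 12.6 -4.8] [337  60  83] 111
[82.4 10.4 -3. ] [334  61  85] 106
[82.4 11.2 -2.3] [335  61  79] 102
[81.4 10.7 -2.7] [334  62  82] 104
[83.6 13.2 -5.5] [337  62  85] 113
[80.  10.2 -1.9] [333  63  89] 101
[80.5 11.  -2.4] [334  63  79] 102
[82.3 13.5 -4.3] [337  63  88] 108
[80.3 12.2 -3. ] [335  64  78] 104
[78.3 10.8 -1.7] [333  65  79] 99
[77.9 11.2 -2.7] [333  66  79] 104
[78.7 12.  -3.7] [334  66  79] 107
[78.7 12.8 -3.1] [335  66  79] 103
[77.2 10.7 -3.8] [332  67  80] 110
[77.6 12.3 -3.1] [334  67  79] 104
[78.2 13.2 -3.7] [335  67  82] 106
[75.2 10.2 -1.7] [331  68  88] 100
[76.2 11.  -3.2] [332  68  79] 106
[77.2 12.7 -4.2] [334  68  79] 108
[75.6 11.4 -3.8] [332  69  79] 108
[75.6 12.2 -3. ] [333  69  79] 104
[76.4 13.  -4. ] [334  69  80] 107
[73.9 10.1 -3.3] [330  70  81] 108
[74.4 11.7 -2.8] [332  70  75] 103
[75.2 13.3 -3. ] [334  70  80] 103
[73.2 10.4 -3.6] [330  71  59] 109
[73.6 12.  -2.8] [332  71  68] 103
[72.9 10.7 -4.9] [330  72  47] 115
[73.1 12.7 -5.8] [332  73  64] 114
```

Call:
move_arm(plan=[[-1,[0,0,0],-0.15],[-1,[0,0,0],-0.3],[-1,[0,0,0],-0.45],[-1,[0,0,0],-0.6],[-1,[0,0,0],-0.75],[-1,[0,0,0],-0.9],[-1,[0,0,0],-1.05],[-1,[0,0,0],-1.2],[-1,[0,0,0],-1.35],[-1,[0,0,0],-1.5],[-1,[0,0,0],-1.65],[-1,[0,0,0],-1.8],[-1,[0,0,0],-1.95],[-1,[0,0,0],-2.1],[-1,[0,0,0],-2.25],[-1,[0,0,0],-2.4],[-1,[0,0,0],-2.55],[-1,[0,0,0],-2.7],[-1,[0,0,0],-2.85],[-1,[0,0,0],-3]])

```text
t: 6.15
tcp_pos: [0.5795, 0.1944, 0.3143]
ee_rot: [-0.062, 0.808, -0.58, -0.087]
wrist_force: [0.4, -0.5, 0.5]
width: 1.002
grasp_force: 0.0
```

```bash
python3 - <<'E'
from h import *
s=sense();print(s["t"],s["joint_pos"],s["tcp_pos"],s["ee_rot"])
E
```

```text
6.15 [ 0.53669012  0.43961115 -0.06060198 -0.2434382  -1.03950801 -0.09008998] [0.57953369 0.1943755  0.31425788] [-0.06176083  0.8078621  -0.57962433 -0.08706358]
```

Key angle: fitting the visible side face gives about 125–130° from up, towards +x. That means rolling towards -x by about 38 mm. The joint limit left the tool tilted, so I will work out moves with a small helper.

```bash
cat >> h.py <<'E'
def W(s=None):
    q=(s or sense())["ee_rot"];return Ro.from_quat([q[1],q[2],q[3],q[0]]).as_matrix()
def info(target=None,d=None):
    s=sense();R=W(s);print("t",round(s["t"],2),"tcp",np.round(s["tcp_pos"],4),"j",np.round(s["joint_pos"],3),"w",round(s["width"],3),"F",np.round(s["wrist_force"],1),"g",s["grasp_force"])
    print("toolx az",np.degrees(np.arctan2(R[1,0],R[0,0])).round(2),"z",R[:,2].round(4))
    if target is not None: d=np.array(target)-s["tcp_pos"]
    if d is not None: print("shift cm",np.round(100*R.T@np.array(d),2))
    return s,R
E
python3 -c "
from h import *
info([.53,.25,.38])"
```

```text
t 6.15 tcp [0.5795 0.1944 0.3143] j [ 0.537  0.44  -0.061 -0.243 -1.04  -0.09 ] w 1.002 F [ 0.4 -0.5  0.5] g 0.0
toolx az -71.32 z [-0.0691  0.2007 -0.9772]
shift cm [-8.09  2.92 -4.97]
```

Call:
move_arm(plan=[[-1,[-4,1.5,-4],-0.15],[-1,[-8,3,-5],-0.3],[-1,[-8,3,-5],-0.45],[-1,[-8,3,-5],-0.6],[-1,[-8,3,-5],-0.75],[-1,[-8,3,-5],-0.9],[-1,[-8,3,-5],-1.05],[-1,[-8,3,-5],-1.2],[-1,[-8,3,-5],-1.35],[-1,[-8,3,-5],-1.5],[-1,[-8,3,-5],-1.65],[-1,[-8,3,-5],-1.8],[-1,[-8,3,-5],-1.95],[-1,[-8,3,-5],-2.1],[-1,[-8,3,-5],-2.25],[-1,[-8,3,-5],-2.4],[-1,[-8,3,-5],-2.55],[-1,[-8,3,-5],-2.7],[-1,[-8,3,-5],-2.85],[-1,[-8,3,-5],-3]])

```text
t: 8.15
tcp_pos: [0.5299, 0.2491, 0.3803]
ee_rot: [-0.091, 0.635, 0.765, 0.056]
wrist_force: [0.3, 0.3, 0.3]
width: 1.001
grasp_force: 0.0
```

Call:
move_arm(plan=[[-1,[0,0,0],-0.15],[-1,[0,0,0],-0.3],[-1,[0,0,0],-0.4]])

```text
t: 8.45
tcp_pos: [0.5233, 0.2588, 0.3833]
ee_rot: [-0.072, 0.481, 0.871, 0.068]
wrist_force: [-0.1, -0.4, 0.5]
width: 1.0
grasp_force: 0.0
```

```bash
python3 -c "
from h import *
info([.53,.25,.38])"
```

```text
t 8.45 tcp [0.5233 0.2588 0.3833] j [ 0.69   0.327 -0.063 -0.205 -1.115  3.097] w 1.0 F [-0.1 -0.4  0.5] g 0.0
toolx az 122.46 z [-0.0604  0.1875 -0.9804]
shift cm [-1.15  0.08  0.11]
```

Call:
move_arm(plan=[[-1,[0,0,0],-0.15],[-1,[0,0,0],-0.3],[-1,[0,0,0],-0.45]])

```text
t: 8.75
tcp_pos: [0.4628, 0.3123, 0.3902]
ee_rot: [0.0, 0.371, 0.927, 0.058]
wrist_force: [0.1, 0.3, -0.0]
width: 1.001
grasp_force: 0.0
```

```bash
python3 -c "
from h import *
info([.53,.25,.38])"
```

```text
t 8.75 tcp [0.4628 0.3123 0.3902] j [ 0.875  0.264 -0.194 -0.042 -1.003  3.096] w 1.001 F [ 0.1  0.3 -0. ] g 0.0
toolx az 136.5 z [ 0.0434  0.1077 -0.9932]
shift cm [-9.2   0.04  0.63]
```

```bash
python3 -c "
from h import *
info([.534,.283,.30])
info([.534,.283,.186])"
```

```text
t 8.75 tcp [0.4628 0.3123 0.3902] j [ 0.875  0.264 -0.194 -0.042 -1.003  3.096] w 1.001 F [ 0.1  0.3 -0. ] g 0.0
toolx az 136.5 z [ 0.0434  0.1077 -0.9932]
shift cm [-7.56  1.82  8.95]
t 8.75 tcp [0.4628 0.3123 0.3902] j [ 0.875  0.264 -0.194 -0.042 -1.003  3.096] w 1.001 F [ 0.1  0.3 -0. ] g 0.0
toolx az 136.5 z [ 0.0434  0.1077 -0.9932]
shift cm [-8.05  0.59 20.27]
```

Call:
move_arm(plan=[[-1,[-4,1,3],0.15],[-1,[-7.56,1.82,6],0.3],[-1,[-7.56,1.82,8.95],0.45],[-1,[-7.56,1.82,8.95],0.6],[-1,[-7.56,1.82,8.95],0.737],[-1,[-7.56,1.82,8.95],0.737]])

```text
t: 9.35
tcp_pos: [0.5346, 0.2815, 0.2987]
ee_rot: [-0.022, 0.681, 0.73, 0.053]
wrist_force: [0.1, 0.6, -0.6]
width: 0.993
grasp_force: 0.0
```

```bash
python3 - <<'E'
from h import *
s,R=info([.534,.283,.186]);p=capture("wrist")
P=cloud(p,np.ones((420,560),bool),s);a=axisfit(P);print("axis",a)
F=frame(P,a,.30);m=(F[:,2]>-.012)&(abs(F[:,1])<.03)&(F[:,2]<.03)&(abs(F[:,0])<.13);print("ends",F[m,0].min(),F[m,0].max())
g=np.array(s["tcp_pos"])+R[:,2]*.164;print("grasp",g)
d=np.array([a[1],1,0]);print("roller az",np.degrees(np.arctan2(1,a[1])))
E
```

```text
t 9.35 tcp [0.5346 0.2815 0.2987] j [ 0.741  0.427 -0.189 -0.068 -0.853  2.511] w 0.993 F [ 0.1  0.6 -0.6] g 0.0
toolx az 94.05 z [ 0.0406  0.1067 -0.9935]
shift cm [-1.02 -0.59 11.21]
axis [ 0.54146786 -0.06778058  0.01662065]
ends -0.07657931387504577 0.09889360632015176
grasp [0.54124887 0.29901376 0.13576553]
roller az 93.87761011109185
```

Call:
move_arm(plan=[[-1,[-0.4,-0.2,4.5],0],[-1,[-0.75,-0.38,8],0],[-1,[-0.9,-0.46,9.8],0],[-1,[-1.02,-0.53,11.2],0],[-0.3,[-1.02,-0.53,11.2],0],[0.13,[-1.02,-0.53,11.2],0],[0.13,[-1.02,-0.53,11.2],0],[0.13,[-1.02,-0.53,11.2],0]])

```text
t: 10.2
tcp_pos: [0.5347, 0.2822, 0.1868]
ee_rot: [-0.022, 0.682, 0.729, 0.054]
wrist_force: [-0.8, 0.1, 0.7]
width: 0.721
grasp_force: 0.0
```

```bash
python3 - <<'E'
from h import *
s,R=info(d=[-.01,0,0]);p=capture("wrist");save(p,"w2")
P=cloud(p,np.ones((420,560),bool),s);a=axisfit(P);print("axis",a)
print("grasp",np.array(s["tcp_pos"])+R[:,2]*.164)
E
```

```text
t 10.2 tcp [0.5347 0.2822 0.1868] j [ 0.741  0.569 -0.281 -0.089 -0.619  2.537] w 0.721 F [-0.8  0.1  0.7] g 0.0
toolx az 93.96 z [ 0.0414  0.1079 -0.9933]
shift cm [ 0.07 -1.   -0.04]
axis [ 0.54109618 -0.0614554   0.01665173]
grasp [0.54153149 0.29984844 0.0238598 ]
```

View pics/w2.png

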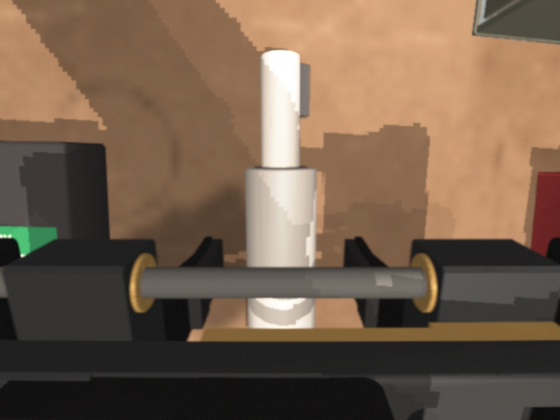

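The wrist view shows the drum centred between the fingers, with the key a dark block at (305,90) on the +x side. I will close to a loose cage and roll towards -x.

Call:
move_arm(plan=[[0.15,[0,0,0],0],[0.15,[0,0,0],0],[0.15,[0,0,0],0],[0.15,[0,0,0],0],[0.15,[0,-0.2,0],0],[0.15,[0,-0.5,0],0],[0.15,[0,-0.9,-0.05],0],[0.15,[0.1,-1.3,-0.05],0],[0.15,[0.1,-1.7,-0.05],0],[0.15,[0.1,-2.1,-0.08],0],[0.15,[0.1,-2.5,-0.1],0],[0.15,[0.2,-2.8,-0.1],0],[0.15,[0.2,-3.05,-0.12],0],[0.15,[0.2,-3.2,-0.12],0],[0.15,[0.2,-3.3,-0.12],0],[0.15,[0.2,-3.3,-0.12],0]])

```text
t: 11.85
tcp_pos: [0.5014, 0.2817, 0.1858]
ee_rot: [-0.022, 0.682, 0.729, 0.053]
wrist_force: [-0.3, -0.0, -0.2]
width: 0.424
grasp_force: 0.0
```

```bash
cat >> h.py <<'E'
def look(n,x0,y0=.30,crop=None,sc=1):
    s,R=info(d=[-.01,0,0]);p=capture("wrist");save(p,n,crop,sc)
    P=cloud(p,np.ones((420,560),bool),s)
    b=P[(abs(P[:,0]-x0)<.03)&(P[:,1]>y0+.02)&(P[:,1]<y0+.047)&(P[:,2]>.014)&(P[:,2]<.045)]
    f=lambda q:np.hypot((b[:,0]-q[0]-q[1]*(b[:,1]-y0))/np.sqrt(1+q[1]**2),b[:,2]-q[2])-.017
    a=least_squares(f,[x0,-.07,.017],loss="soft_l1",f_scale=.001).x
    g=np.array(s["tcp_pos"])+R[:,2]*.164;print("axis",a,"grasp",g,"pts",len(b))
    # protruding key points
    v,u=np.nonzero(p["depth"]>0);F=frame(P,a,y0);r=np.hypot(F[:,1],F[:,2])
    m=(F[:,0]>.074)&(F[:,0]<.094)&(r>.0115)&(r<.0175)&(F[:,2]>-.012)
    th=np.degrees(np.arctan2(F[m,1],F[m,2]));print("key pts",m.sum(),"theta pct",np.round(np.percentile(th,[3,25,50,75,97]),1) if m.any() else "")
    m2=m&(r>.0140);print("outer lateral/height pct mm",np.round(1000*np.percentile(F[m2][:,1:],[3,50,97],axis=0),1).tolist() if m2.any() else "")
    return p,s,a
E
python3 -c "
from h import *
look('w3',.507,crop=(180,20,380,220),sc=3)"
```

```text
t 11.85 tcp [0.5014 0.2817 0.1858] j [ 0.782  0.535 -0.358 -0.088 -0.575  2.497] w 0.424 F [-0.3 -0.  -0.2] g 0.0
toolx az 93.92 z [ 0.04    0.1067 -0.9935]
shift cm [ 0.07 -1.   -0.04]
axis [ 0.50978815 -0.05739778  0.01661053] grasp [0.50797814 0.29918468 0.0228266 ] pts 4383
key pts 1011 theta pct [-2.6  4.3 12.5 21.  30.2]
outer lateral/height pct mm [[0.4, 12.7], [3.7, 14.6], [7.4, 16.3]]
```

View pics/w3.png

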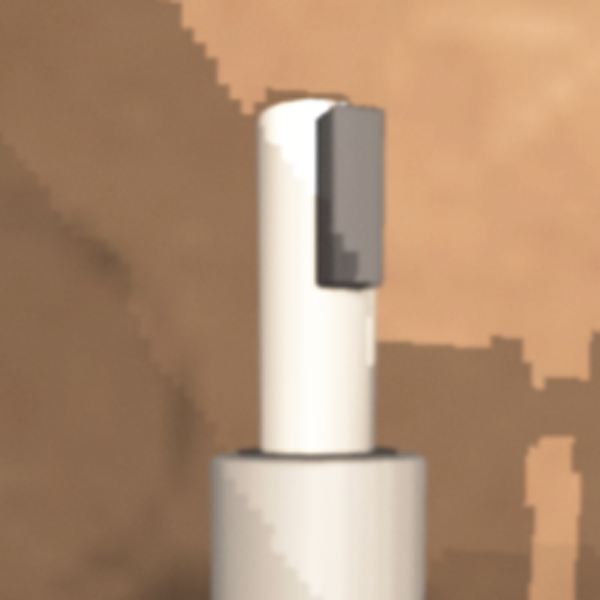

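The crop shows the key's outer face up and right of centre, at about crop (355,195), roughly 15° short. About 4.4 mm more roll is needed.

Call:
move_arm(plan=[[0.15,[0,-0.1,0],0],[0.15,[0,-0.22,0],0],[0.15,[0,-0.34,0],0],[0.15,[0,-0.42,0],0],[0.15,[0,-0.45,-0.02],0],[0.15,[0,-0.45,-0.02],0]])

```text
t: 12.5
tcp_pos: [0.4969, 0.2814, 0.1858]
ee_rot: [-0.022, 0.682, 0.729, 0.053]
wrist_force: [-1.2, 0.3, 0.4]
width: 0.424
grasp_force: 0.0
```

```bash
cat >> h.py <<'E'
def keyface(p,s,a,y0=.30):
    v,u=np.nonzero(p["depth"]>0);P=pts(p,np.c_[u,v],s);F=frame(P,a,y0);r=np.hypot(F[:,1],F[:,2])
    m=(F[:,0]>.075)&(F[:,0]<.093)&(r>.0135)&(r<.018)&(F[:,2]>0)
    X=F[m];c=np.polyfit(X[:,1],X[:,2],1);print("face slope deg",np.degrees(np.arctan(-c[0])).round(1),"lat mid",(np.percentile(X[:,1],2)+np.percentile(X[:,1],98))*500, "mean ang",np.degrees(np.arctan2(X[:,1],X[:,2])).mean().round(1))
    k=(F[:,0]>.055)&(F[:,0]<.068)&(F[:,2]>-.003);print("spindle lateral",np.percentile(F[k&(abs(F[:,1])<.015),1],[1,99])*1000)
E
python3 -c "
from h import *
keyface(*look('w4',.505,crop=(180,20,380,220),sc=3))"
```

```text
t 12.5 tcp [0.4969 0.2814 0.1858] j [ 0.787  0.53  -0.369 -0.087 -0.57   2.492] w 0.424 F [-1.2  0.3  0.4] g 0.0
toolx az 93.92 z [ 0.0399  0.1067 -0.9935]
shift cm [ 0.07 -1.   -0.04]
axis [ 0.50524737 -0.05572965  0.01656612] grasp [0.50345468 0.29886755 0.02281914] pts 4388
key pts 984 theta pct [-14.1  -6.6   0.7   8.3  15.3]
outer lateral/height pct mm [[-3.3, 14.0], [0.3, 15.3], [4.0, 16.5]]
face slope deg 2.9 lat mid 0.3664692672816492 mean ang 1.2
spindle lateral [-9.08394136  7.73905399]
```

View pics/w4.png

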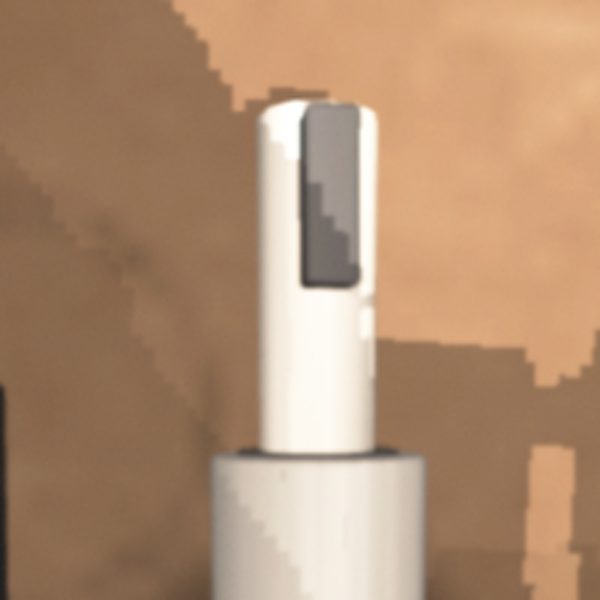

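The key is now almost on top (crop (331,195), spindle centre 317), about 4° short. Closing the fingers will roll it the last ~1.3 mm.

Call:
move_arm(plan=[[0.2,[0,0.05,0],0],[0.25,[0,0.05,0],0],[0.3,[0,0.05,0],0],[0.5,[0,0.05,0],0],[1,[0,0.05,0],0],[1,[0,0.05,0],0],[1,[0,0.05,0],0]], squeeze=45)

```text
t: 13.25
tcp_pos: [0.4977, 0.2815, 0.1859]
ee_rot: [-0.022, 0.682, 0.729, 0.053]
wrist_force: [0.9, -0.2, -0.3]
width: 0.379
grasp_force: 45.0
```

```bash
python3 -c "
from h import *
keyface(*look('w5',.504,crop=(180,20,380,220),sc=3))"
```

```text
t 13.25 tcp [0.4977 0.2815 0.1859] j [ 0.786  0.531 -0.367 -0.087 -0.57   2.492] w 0.379 F [ 0.9 -0.2 -0.3] g 44.99908447265625
toolx az 93.92 z [ 0.0406  0.1071 -0.9934]
shift cm [ 0.07 -1.   -0.04]
axis [ 0.50469207 -0.05534546  0.01658062] grasp [0.5043149  0.29903529 0.02292885] pts 4375
key pts 1000 theta pct [-18.2  -7.7  -0.1   7.3  14.5]
outer lateral/height pct mm [[-3.6, 14.0], [0.0, 15.2], [3.7, 16.4]]
face slope deg 3.7 lat mid 0.1073765952402028 mean ang 0.2
spindle lateral [-9.04744438  8.58871902]
```

View pics/w5.png

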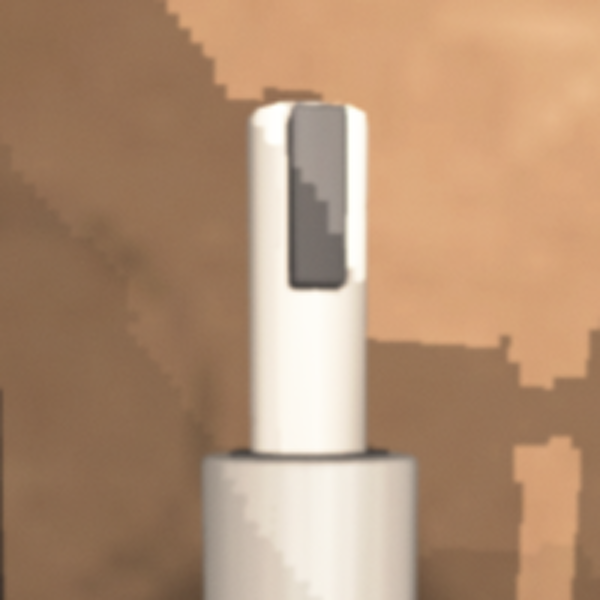

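Visible key centre is at crop (317,195) against a spindle centre of 308, so it is within about 3° of straight up with the grip firm. Now lift and carry it to a spot beside the stand.

```bash
python3 -c "
from h import *
info(d=[0,0,.24]);info(target=[.60,-.05,.425])"
```

```text
t 13.3 tcp [0.4977 0.2815 0.1858] j [ 0.786  0.531 -0.367 -0.087 -0.57   2.492] w 0.38 F [ 1.7  0.6 -0.8] g 44.99915599822998
toolx az 93.93 z [ 0.0405  0.107  -0.9934]
shift cm [  2.5    1.14 -23.84]
t 13.3 tcp [0.4977 0.2815 0.1858] j [ 0.786  0.531 -0.367 -0.087 -0.57   2.492] w 0.38 F [ 1.7  0.6 -0.8] g 44.99915599822998
toolx az 93.93 z [ 0.0405  0.107  -0.9934]
shift cm [-31.1    9.24 -26.89]
```

Call:
move_arm(plan=[[1,[0.1,0.05,-1],0],[1,[0.4,0.2,-4],0],[1,[0.85,0.4,-8],0],[1,[1.3,0.6,-12.5],0],[1,[1.8,0.8,-17],0],[1,[2.3,1.05,-21.5],0],[1,[2.5,1.14,-23.8],0],[1,[0,1.8,-24],0.02],[1,[-4,2.7,-24.3],0.04],[1,[-8.5,3.7,-24.7],0.06],[1,[-13,4.8,-25.1],0.08],[1,[-17.5,5.9,-25.6],0.1],[1,[-22,7,-26],0.11],[1,[-26.5,8.1,-26.4],0.11],[1,[-29.5,8.9,-26.8],0.11],[1,[-31.1,9.24,-26.9],0.11],[1,[-31.1,9.24,-26.9],0.11]])

```text
t: 15.0
tcp_pos: [0.5997, -0.0518, 0.424]
ee_rot: [-0.026, 0.722, 0.689, 0.051]
wrist_force: [-0.4, 0.1, -4.1]
width: 0.378
grasp_force: 45.0
```

```bash
python3 - <<'E'
from h import *
s,R=info();p=capture("wrist");save(p,"w6")
b=cloud(p,np.ones((420,560),bool),s)
m=(abs(b[:,0]-.538)<.06)&(abs(b[:,1]+.04)<.12)
pl=b[m&(b[:,2]>.005)&(b[:,2]<.012)];r=cv2.minAreaRect(pl[:,:2].astype(np.float32));print("plate",len(pl),r)
az=87.6
for lab,y in(("jaw",.02),("far",-.1)):
    for z0 in np.arange(.03,.085,.005):
        c=b[m&(abs(b[:,1]-y)<.02)&(abs(b[:,2]-z0-.0025)<.0025)]
        if len(c): 
            h=np.histogram(c[:,0],np.arange(.49,.59,.004))[0];print(lab,round(z0,3),np.round(c[:,0].min(),3),np.round(c[:,0].max(),3),"y",np.round(np.percentile(c[:,1],[2,98]),3),h.tolist())
E
```

```text
t 15.0 tcp [ 0.5997 -0.0518  0.424 ] j [ 0.16   0.328  0.01  -0.107 -1.201  2.971] w 0.378 F [-0.4  0.1 -4.1] g 44.997217655181885
toolx az 87.39 z [ 0.0376  0.1068 -0.9936]
plate 5035 ((0.5410830974578857, -0.025522150099277496), (0.14118064939975739, 0.06997215002775192), 87.43388366699219)
jaw 0.03 0.56 0.56 y [0.013 0.025] [0, 0, 0, 0, 0, 0, 0, 0, 0, 0, 0, 0, 0, 0, 0, 0, 0, 9, 0, 0, 0, 0, 0, 0]
jaw 0.035 0.533 0.56 y [0.014 0.026] [0, 0, 0, 0, 0, 0, 0, 0, 0, 0, 13, 39, 40, 25, 0, 0, 0, 3, 0, 0, 0, 0, 0, 0]
jaw 0.04 0.533 0.56 y [0.014 0.026] [0, 0, 0, 0, 0, 0, 0, 0, 0, 0, 8, 7, 3, 3, 0, 0, 0, 13, 0, 0, 0, 0, 0, 0]
jaw 0.045 0.532 0.533 y [0.014 0.026] [0, 0, 0, 0, 0, 0, 0, 0, 0, 0, 15, 0, 0, 0, 0, 0, 0, 0, 0, 0, 0, 0, 0, 0]
jaw 0.05 0.532 0.56 y [0.014 0.026] [0, 0, 0, 0, 0, 0, 0, 0, 0, 0, 10, 0, 0, 0, 0, 0, 0, 13, 0, 0, 0, 0, 0, 0]
jaw 0.055 0.529 0.548 y [0.014 0.028] [0, 0, 0, 0, 0, 0, 0, 0, 0, 1, 36, 0, 0, 0, 1, 0, 0, 0, 0, 0, 0, 0, 0, 0]
jaw 0.06 0.528 0.551 y [0.014 0.027] [0, 0, 0, 0, 0, 0, 0, 0, 0, 27, 21, 0, 0, 0, 17, 7, 0, 0, 0, 0, 0, 0, 0, 0]
jaw 0.065 0.525 0.553 y [0
[... 177 characters left out ...]
, 0, 0, 0, 0, 0, 0, 0]
jaw 0.075 0.525 0.563 y [0.013 0.026] [0, 0, 0, 0, 0, 0, 0, 0, 1, 0, 0, 0, 0, 0, 0, 0, 25, 29, 8, 0, 0, 0, 0, 0]
jaw 0.08 0.558 0.562 y [0.013 0.025] [0, 0, 0, 0, 0, 0, 0, 0, 0, 0, 0, 0, 0, 0, 0, 0, 2, 31, 1, 0, 0, 0, 0, 0]
far 0.03 0.524 0.542 y [-0.093 -0.092] [0, 0, 0, 0, 0, 0, 0, 0, 2, 4, 5, 4, 6, 0, 0, 0, 0, 0, 0, 0, 0, 0, 0, 0]
far 0.035 0.526 0.541 y [-0.104 -0.092] [0, 0, 0, 0, 0, 0, 0, 0, 1, 23, 26, 15, 8, 0, 0, 0, 0, 0, 0, 0, 0, 0, 0, 0]
far 0.04 0.526 0.538 y [-0.103 -0.093] [0, 0, 0, 0, 0, 0, 0, 0, 0, 9, 3, 7, 0, 0, 0, 0, 0, 0, 0, 0, 0, 0, 0, 0]
far 0.045 0.527 0.528 y [-0.101 -0.092] [0, 0, 0, 0, 0, 0, 0, 0, 0, 10, 0, 0, 0, 0, 0, 0, 0, 0, 0, 0, 0, 0, 0, 0]
```

View pics/w6.png

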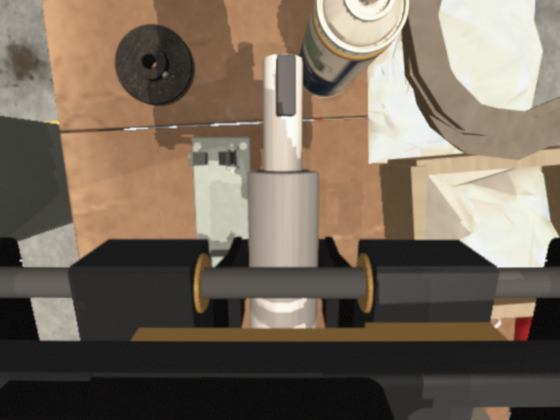

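The wrist view shows the stand at (220,195), with its jaw fork at (220,157), and the roller gripped with the key on top at (286,85). The slot centres measure (0.5425, 0.0205) and (0.5375, -0.0995), so the seat is at (0.540, -0.0395) with azimuth 87.6°. Next I measure how the roller sits in the hand.

```bash
python3 - <<'E'
from h import *
s,R=info();p=capture("wrist")
P=cloud(p,np.ones((420,560),bool),s);T=(P-s["tcp_pos"])   # world axes, relative TCP
g=R[:,2]*.164
m=(abs(T[:,0]-g[0])<.03)&(abs(T[:,2]-g[2])<.035);Q=T[m]
q=Q[(Q[:,1]-g[1]>.022)&(Q[:,1]-g[1]<.044)]
f=lambda c:np.hypot((q[:,0]-c[0]-c[1]*(q[:,1]-g[1])),q[:,2]-c[2]-c[3]*(q[:,1]-g[1]))-.017
c=least_squares(f,[g[0],.04,g[2]-.006,0],loss="soft_l1",f_scale=.001).x;print("g",g,"axis@g x,slope,z,slopez",np.round(c,4),len(q))
sp=Q[(Q[:,1]-g[1]>.055)&(Q[:,1]-g[1]<.11)]
for y in np.arange(.040,.112,.006):
    k=Q[abs(Q[:,1]-g[1]-y)<.003]
    if len(k):print(round(y,3),len(k),"x mid",round((np.percentile(k[:,0],2)+np.percentile(k[:,0],98))/2-g[0],4),"top z",round(np.percentile(k[:,2],98)-g[2],4))
r=Q[:,1]-g[1];print("spindle end",np.percentile(r[(r<.13)&(r>.06)],99.5), "drum edge",np.percentile(r[(Q[:,2]-c[2]>.0125)&(r<.055)],99.5))
E
```

```text
t 15.05 tcp [ 0.5995 -0.0506  0.4242] j [ 0.162  0.327  0.009 -0.107 -1.2    2.97 ] w 0.379 F [ 0.1  0.4 -3.5] g 44.99753773212433
toolx az 87.47 z [ 0.0377  0.1074 -0.9935]
g [ 0.00617598  0.01760921 -0.16293487] axis@g x,slope,z,slopez [ 0.0067  0.0466 -0.1693  0.003 ] 3535
0.04 988 x mid 0.0026 top z 0.0117
0.046 988 x mid 0.0025 top z 0.0114
0.052 526 x mid 0.0027 top z 0.0037
0.058 532 x mid 0.0034 top z 0.0039
0.064 539 x mid 0.0036 top z 0.0036
0.07 576 x mid 0.0035 top z 0.0096
0.076 543 x mid 0.0039 top z 0.0103
0.082 566 x mid 0.0041 top z 0.0103
0.088 587 x mid 0.0042 top z 0.0103
0.094 487 x mid 0.0045 top z 0.0103
0.1 31 x mid 0.004 top z 0.0029
spindle end 0.0973009919870106 drum edge 0.047399457793059645
```

```bash
python3 -c "
from h import *
info(target=[.5333,-.0571,.40]);info(target=[.5333,-.0571,.285])"
```

```text
t 15.1 tcp [ 0.5994 -0.0497  0.4244] j [ 0.163  0.326  0.009 -0.107 -1.2    2.97 ] w 0.375 F [ 0.2  0.5 -3.6] g 44.997700452804565
toolx az 87.56 z [ 0.038   0.1075 -0.9935]
shift cm [-1.28 -6.65  2.09]
t 15.1 tcp [ 0.5994 -0.0497  0.4244] j [ 0.163  0.326  0.009 -0.107 -1.2    2.97 ] w 0.375 F [ 0.2  0.5 -3.6] g 44.997700452804565
toolx az 87.56 z [ 0.038   0.1075 -0.9935]
shift cm [-2.53 -7.03 13.52]
```

Call:
move_arm(plan=[[1,[-0.6,-3.3,1],0],[1,[-1.2,-6,2],0],[1,[-1.6,-6.8,6],0],[1,[-2.1,-6.95,10],0],[1,[-2.4,-7,12.5],0],[1,[-2.53,-7.03,13.5],0],[1,[-2.53,-7.03,13.5],0],[1,[-2.53,-7.03,13.5],0],[1,[-2.53,-7.03,13.5],0]], squeeze=60)

```text
t: 16.0
tcp_pos: [0.5349, -0.0571, 0.2876]
ee_rot: [-0.024, 0.721, 0.691, 0.053]
wrist_force: [0.7, -0.3, -3.8]
width: 0.373
grasp_force: 60.0
```

```bash
python3 - <<'E'
from h import *
info(target=[.5333,-.0571,.217]);s,R=info(d=[0,0,-.01])
p=capture("wrist");save(p,"w7")
b=cloud(p,np.ones((420,560),bool),s)
for y0,y1,z0,z1 in((.012,.029,.03,.084),):
    c=b[(b[:,1]>y0)&(b[:,1]<y1)&(b[:,2]>z0)&(b[:,2]<z1)&(abs(b[:,0]-.54)<.05)]
    for z in np.arange(.06,.084,.005):
        d=c[abs(c[:,2]-z-.0025)<.0025]
        if len(d):print("fork",round(z,3),len(d),"lo x max",np.round(d[d[:,0]<.543,0].max() if (d[:,0]<.543).any() else 0,4),"hi x min",np.round(d[d[:,0]>.543,0].min() if (d[:,0]>.543).any() else 0,4))
sp=b[(b[:,1]>.03)&(b[:,1]<.07)&(abs(b[:,0]-.54)<.02)&(b[:,2]>.09)&(b[:,2]<.14)]
print("spindle x",np.percentile(sp[:,0],[1,99]),"y",np.percentile(sp[:,1],[50,99.5]),"z",np.percentile(sp[:,2],[50,99]))
for n in("side",):
    q=capture(n)
    X=cloud(q,np.ones((420,560),bool));k=X[(abs(X[:,0]-.54)<.03)&(abs(X[:,1]+.04)<.12)&(X[:,2]>.09)&(X[:,2]<.14)];print(n,len(k))
E
```

```text
t 16.0 tcp [ 0.5349 -0.0571  0.2876] j [ 0.169  0.351 -0.325 -0.133 -0.838  3.016] w 0.373 F [ 0.7 -0.3 -3.8] g 59.99634861946106
toolx az 87.65 z [ 0.0439  0.1072 -0.9933]
shift cm [-0.77 -0.43  7.  ]
t 16.0 tcp [ 0.5349 -0.0571  0.2876] j [ 0.169  0.351 -0.325 -0.133 -0.838  3.016] w 0.373 F [ 0.7 -0.3 -3.8] g 59.99634861946106
toolx az 87.65 z [ 0.0439  0.1072 -0.9933]
shift cm [-0.11 -0.04  0.99]
fork 0.06 99 lo x max 0.5314 hi x min 0
fork 0.065 91 lo x max 0.5288 hi x min 0
fork 0.07 235 lo x max 0.5266 hi x min 0
fork 0.075 77 lo x max 0.5236 hi x min 0.5578
fork 0.08 87 lo x max 0 hi x min 0.5575
spindle x [0.53739361 0.55449408] y [0.04353314 0.05775588] z [0.12769144 0.13512939]
side 284
```

View pics/w7.png

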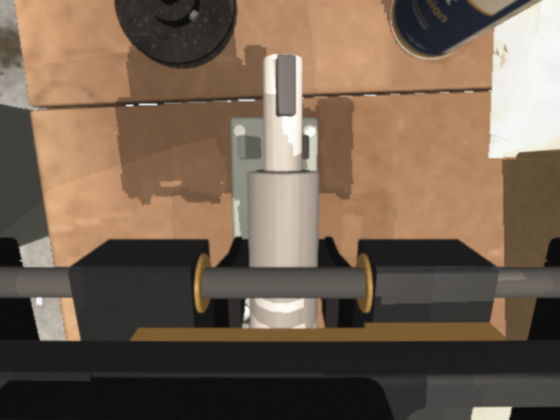

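The wrist view shows the roller over the stand: key up at (286,85), jaw fork at (275,147), about 2 mm too far +x. I correct that while lowering, then press.

Call:
move_arm(plan=[[1,[0,-0.2,0],0],[1,[-0.1,-0.24,1],0],[1,[-0.25,-0.3,2.2],0],[1,[-0.35,-0.33,3.2],0],[1,[-0.45,-0.37,4.0],0],[1,[-0.52,-0.4,4.6],0],[1,[-0.57,-0.42,5.1],0],[1,[-0.62,-0.44,5.6],0],[1,[-0.67,-0.46,6.1],0],[1,[-0.71,-0.48,6.5],0],[1,[-0.76,-0.49,6.9],0],[1,[-0.78,-0.49,7.1],0],[1,[-0.78,-0.49,7.1],0],[1,[-0.78,-0.49,7.1],0]])

```text
t: 17.5
tcp_pos: [0.5321, -0.0574, 0.2166]
ee_rot: [-0.024, 0.721, 0.691, 0.052]
wrist_force: [-6.2, 1.2, 14.5]
width: 0.375
grasp_force: 60.0
```

```bash
cat >> h.py <<'E'
def seatcheck(n=None):
    s,R=info(d=[0,0,-.01]);p=capture("wrist")
    if n: save(p,n)
    b=cloud(p,np.ones((420,560),bool),s);m=(abs(b[:,0]-.541)<.018)&(b[:,2]>.03)&(b[:,2]<.12)
    for y0,y1,l in((-.012,.006,"drum"),(.029,.033,"spindle"),(.036,.053,"key")):
        q=b[m&(b[:,1]>y0)&(b[:,1]<y1)]
        if len(q)>20:
            x=np.percentile(q[:,0],[2,98]);print(l,len(q),"x",np.round(x,4),"top z",np.round(np.percentile(q[:,2],[50,95]),4))
    q=b[m&(b[:,1]>.036)&(b[:,1]<.053)]
    if len(q)>20:
        q=q[q[:,2]>np.percentile(q[:,2],98)-.0035];print("key face x",np.round(np.percentile(q[:,0],[2,50,98]),4),"slope",np.degrees(np.arctan(-np.polyfit(q[:,0],q[:,2],1)[0])).round(1))
    c=b[(b[:,1]>.012)&(b[:,1]<.028)&(b[:,2]>.05)&(b[:,2]<.085)&(b[:,0]>.55)&(b[:,0]<.60)]
    if len(c): print("jaw x",np.round(np.percentile(c[:,0],[2,50,98]),4),"z max",c[:,2].max().round(4))
    return p,s
E
python3 -c "
from h import *
seatcheck()"
```

```text
t 17.5 tcp [ 0.5321 -0.0574  0.2166] j [ 0.168  0.446 -0.391 -0.157 -0.68   3.05 ] w 0.375 F [-6.2  1.2 14.5] g 60.001224875450134
toolx az 87.65 z [ 0.0416  0.1069 -0.9934]
shift cm [-0.11 -0.04  0.99]
drum 2942 x [0.5254 0.5571] top z [0.0625 0.0649]
spindle 386 x [0.534  0.5508] top z [0.0557 0.0625]
key 1599 x [0.5346 0.5511] top z [0.061  0.0634]
key face x [0.5402 0.5439 0.5477] slope 2.8
jaw x [0.5503 0.5557 0.5615] z max 0.0823
```

The drum and key tops are at seated height and the jaw is back at its closed position. I give a short extra press, then release and back away.

Call:
move_arm(plan=[[1,[-0.01,0,0.1],0],[1,[-0.02,0,0.15],0],[1,[-0.02,0,0.15],0]])

```text
t: 17.85
tcp_pos: [0.5321, -0.0574, 0.2164]
ee_rot: [-0.024, 0.721, 0.691, 0.052]
wrist_force: [-9.6, 1.1, 22.8]
width: 0.376
grasp_force: 60.0
```

```bash
python3 -c "
from h import *
seatcheck()"
```

```text
t 17.85 tcp [ 0.5321 -0.0574  0.2164] j [ 0.168  0.447 -0.391 -0.157 -0.68   3.051] w 0.376 F [-9.6  1.1 22.8] g 60.004597306251526
toolx az 87.68 z [ 0.0417  0.1071 -0.9934]
shift cm [-0.11 -0.04  0.99]
drum 2941 x [0.5254 0.5571] top z [0.0624 0.0648]
spindle 393 x [0.534  0.5507] top z [0.0556 0.0626]
key 1593 x [0.5346 0.551 ] top z [0.0607 0.0633]
key face x [0.5401 0.5438 0.5477] slope 1.0
jaw x [0.5503 0.5557 0.5615] z max 0.0824
```

Call:
move_arm(plan=[[1,[0.02,0,-0.2],0],[0.1,[0.02,-0.05,-0.2],0],[-0.3,[0.02,-0.05,-0.2],0],[-0.6,[0.02,-0.05,-0.2],0],[-0.6,[0.02,-0.05,-0.2],0],[-0.6,[0.02,-0.05,-0.2],0],[-0.6,[0.12,0,-1.2],0],[-0.6,[0.45,0.15,-4],0],[-0.6,[0.95,0.35,-8.5],0],[-0.6,[1.45,0.55,-13],0],[-0.6,[1.45,0.55,-13],0],[-0.6,[1.45,0.55,-13],0]], squeeze=20)

```text
t: 19.1
tcp_pos: [0.5326, -0.0572, 0.3455]
ee_rot: [-0.024, 0.721, 0.69, 0.053]
wrist_force: [-0.1, -0.4, -1.6]
width: 0.798
grasp_force: 0.0
```

```bash
python3 - <<'E'
from h import *
p,s=seatcheck()
save(p,"w8",(180,40,380,240),3)
b=cloud(p,np.ones((420,560),bool),s);m=(abs(b[:,0]-.541)<.02)&(b[:,2]>.03)&(b[:,2]<.12)
for y in np.arange(-.1,.07,.012):
    q=b[m&(abs(b[:,1]-y)<.004)]
    if len(q)>20:print(round(y,3),np.round(np.percentile(q[:,0],[2,98]),4),np.round(np.percentile(q[:,2],95),4))
for n in("scene","side"):
    q=capture(n);X=cloud(q,np.ones((420,560),bool))
    for y in(-.108,-.07,-.04,-.01,.035,.05):
        k=X[(abs(X[:,0]-.54)<.02)&(abs(X[:,1]-y)<.006)&(X[:,2]>.03)&(X[:,2]<.1)]
        if len(k)>4:print(n,y,len(k),np.percentile(k[:,2],95).round(4))
E
```

```text
t 19.1 tcp [ 0.5326 -0.0572  0.3455] j [ 0.17   0.281 -0.263 -0.12  -0.969  2.993] w 0.798 F [-0.1 -0.4 -1.6] g 0.0
toolx az 87.6 z [ 0.044   0.1077 -0.9932]
shift cm [-0.11 -0.04  0.99]
drum 868 x [0.526 0.558] top z [0.0625 0.0652]
spindle 118 x [0.5351 0.5528] top z [0.0559 0.0634]
key 478 x [0.5358 0.5534] top z [0.059  0.0638]
key face x [0.542  0.5458 0.5496] slope 4.2
jaw x [0.5503 0.5561 0.562 ] z max 0.0821
-0.076 [0.5226 0.5551] 0.065
-0.064 [0.5223 0.5554] 0.0651
-0.052 [0.5231 0.5556] 0.0651
-0.04 [0.5236 0.5563] 0.0652
-0.028 [0.5243 0.5568] 0.0649
-0.016 [0.5251 0.5572] 0.0652
-0.004 [0.5258 0.5588] 0.0652
0.008 [0.5271 0.5574] 0.0646
0.02 [0.522  0.5602] 0.0803
0.032 [0.5351 0.5528] 0.0635
0.044 [0.5358 0.5533] 0.0638
0.056 [0.5363 0.5538] 0.0635
scene -0.108 116 0.0728
scene -0.07 76 0.0658
scene -0.04 65 0.0664
scene -0.01 71 0.0656
scene 0.035 31 0.0632
scene 0.05 33 0.0639
side -0.108 11 0.0715
side -0.07 19 0.0644
side -0.04 15 0.065
side -0.01 23 0.0644
side 0.035 16 0.0683
side 0.05 27 0.0627
```

View pics/w8.png

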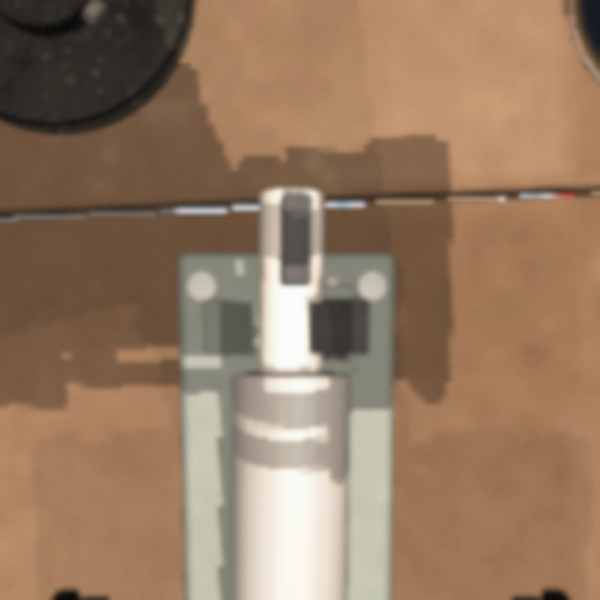

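The roller lies level in both forks (drum top 65 mm along its length). The jaw (340,328 in the crop) has closed over the spindle, and the key is on top at (295,235), within about 4° of straight up. The hand is clear.

```bash
python3 -c "
from workcell import *
print(hand_in())"
```

```text
the job is handed in; nothing more can be done
None
```

The job is handed in: the roller was rolled until its key was up, then picked up and pressed fully home in both forks of the stand, and the jaw has closed over it. By my last measurement the key is about 4° off straight up; the cartons, spray can and pulley were not touched. It took about 19 s of the 51 s allowed.

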